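# Check a rotor on the narrow rail of a drop-arm height checker

## Task

Check the rotor that stands on the small raised table of the drop-arm checker: push it along low down, gently and without gripping or lifting it, onto the narrow rail until it stands centred on the rail, midway between the two scribed lines under the raised arm. Then press the test button so that the arm drops onto the rotor, and lift the arm back up past upright until it leans on its stop. Last, push the rotor on along the rail until it touches the end stop; leave it upright and centred on the rail there, the arm up, and the things standing round about where they are.

Things in the scene. Friction and masses are not known exactly. Their poses are not given: they have to be found in the camera images.
- checker: Drop-arm checker, a grey steel fixture fixed to the bench. Origin: on the bench under the seat; x away from the robot, y along the rail, from the end stop (robot's right) to the raised table (left). In mm: base plate x -65 to 128, y -112 to 124, 10 high. Pivot cheeks: x 77 to 103, y -23 to 23, 167 high. Button box: x 46 to 102, y -95 to -55, 155 high, its collar to 173.
- rotor: Turned metal rotor, 54 mm high, 0.11 kg, standing on the checker's raised table; origin at the centre of its underside, z up. Flange 53 mm diameter, 8 high, at the bottom; hub tapering to 20; collar 26 diameter at height 17 to 24; round stem 16.4 diameter at 24 to 40; two prongs (6 x 14 overall) at 40 to 54. Other rotors stand elsewhere and are no concern.
- seat (a point): Point on the rail top midway between the two scribed lines (28.5 mm to either side along the rail), under the foot of the dropped arm: here the rotor's origin belongs for the check. The rail is flat, 30 mm wide, its top 95 mm above the bench. Axes as checker.
- table_mouth (a point): Point on the rail's centre line at the table's edge, 60 mm before the seat, where the rail begins. The raised table is flat, flush with the rail and without rim; from this point it reaches 90 mm along +y, 100 mm along -x (to the robot) and 50 mm along +x. Axes as checker.
- end_rest (a point): Point on the rail's centre line where the rotor's origin is when its flange touches the end stop, 68 mm after the seat. The stop's face is 27 mm further along -y; it rises 10 mm above the rail. Axes as checker.
- pivot (a point): Hinge axis of the drop arm, 90 mm behind the rail's centre line, 162 mm above the bench; the axis runs along the checker's y.
- drop_arm (a joint): Hinge of the drop arm (rad): 0 raised, leaning 10 degrees back on its stop; 0.17 upright; about 1.75 level across the rail with its foot on the rotor; 1.95 dropped on nothing. From upright it falls either way. A foot (26 mm disc) sits 90 mm from the pivot, a black round grip (16 mm diameter, 109 to 153 mm from the pivot) at its end; 0.1 kg.
- lever_grip (a point): Middle of the drop arm's black round grip, 131 mm from the pivot; moves with the arm.
- button_top (a point): Centre of the top of the black test button (22 mm diameter), 184 mm above the bench when out; pressed straight down.
- test_button (a joint): Travel of the test button (m): 0 out, 0.008 fully pressed (about 4 N, springs back); the arm tips over at about 0.005 and then falls by itself within 2 s.
- master: Bystander: the master rotor, same shape as the rotor with a thin ring round it, standing on the bench in front; origin at the centre of its underside.
- ring_gauge: Bystander: flat steel ring gauge, 55 diameter, 16 high, on the bench; origin at the centre of its underside.
- oil_bottle: Bystander: small oil bottle, 36 diameter, 110 high, on the bench to the right; origin at the centre of its underside.
Not all that is in view belongs to the job. What is shaped like the rotor but purple is not meant.

How it is judged:
On the way, in this order (a step that is already met when the one before it is completed fails the run):
1. the rotor stands on the narrow rail at the seat, the arm still raised (x of rotor in the frame of seat between -0.01 and 0.01 m and y of rotor in the frame of seat between -0.007 and 0.007 m and z of rotor in the frame of seat between -0.003 and 0.003 m and angle between rotor's own z axis and vertical below 0.06 rad and linear speed of rotor below 0.02 m/s and value of joint drop_arm below 0.1 rad), for 0.2 s.
2. the test button is pressed with the rotor at the seat (value of joint test_button above 0.004 m and x of rotor in the frame of seat between -0.01 and 0.01 m and y of rotor in the frame of seat between -0.007 and 0.007 m and z of rotor in the frame of seat between -0.003 and 0.003 m and angle between rotor's own z axis and vertical below 0.06 rad and linear speed of rotor below 0.02 m/s).
3. the arm has dropped and rests on the rotor at the seat (x of rotor in the frame of seat between -0.01 and 0.01 m and y of rotor in the frame of seat between -0.007 and 0.007 m and z of rotor in the frame of seat between -0.003 and 0.003 m and angle between rotor's own z axis and vertical below 0.06 rad and linear speed of rotor below 0.02 m/s and value of joint drop_arm above 1.5 rad and contact force between drop_arm and rotor above 0.1 N), for 0.2 s.
4. the arm is lifted back onto its stop, the rotor still at the seat (all of step 1), for 0.2 s.
At the end, for the whole second after the job is handed in: The rotor stands upright and at rest on the narrow rail with its flange at the end stop (within 5 mm along the rail, 10 mm across it), the arm raised on its stop (joint below 0.1 rad) and the button out (x of rotor in the frame of end_rest between -0.01 and 0.01 m and y of rotor in the frame of end_rest between -0.005 and 0.005 m and z of rotor in the frame of end_rest between -0.003 and 0.003 m and angle between rotor's own z axis and vertical below 0.06 rad and linear speed of rotor below 0.02 m/s and value of joint drop_arm below 0.1 rad and value of joint test_button below 0.002 m); the robot touches nothing.
It fails at once if the rotor is lifted off, tipped over or falls off the table or rail (more than 8 mm up or down, or 20 degrees of tilt) (z of rotor in the frame of seat above 0.008 m or z of rotor in the frame of seat below -0.008 m or angle between rotor's own z axis and vertical above 0.35 rad).
It fails at once if the rotor is gripped or pushed hard (fingers press it with more than 12 N) (contact force between the fingers and rotor above 12 N).
It fails at once if a bystander is moved more than 20 mm (distance of any of master, ring_gauge, oil_bottle from where it was at the start of the episode above 0.02 m).
It also fails if it takes over 72 s, if anything falls off the work surface, if the arm or the gripper's body presses on something with over 40 N, if the wrist force passes 120 N, or if a joint passes its speed limit or range.

## Robot

A 6-joint arm with a two-finger parallel gripper is mounted at the origin on a cart in front of the work surface, level with it; the furniture and walls round the work are solid. World frame = base frame: x ahead of the robot, y to its left, z up, the work surface at z = 0. Lengths are in m, angles in rad, forces in N, time in s.
With the tool pointing down it reaches from about 0.425 to 1.125 m from the base axis. Payload 14.9 kg.
Tool frame: the origin (TCP) lies between the finger pads; the fingertips stand ahead of it and the grasp point (between the pads) lies 11 mm behind it (bot.nose_length is the z of the fingertips in the tool frame, in m); z points along the fingers, x is the direction in which the jaws open and shut, and the axes are right-handed (so a half turn about z gives the same grasp; the last joint's range is limited). The gripper opens to 91 mm and grips with 3 to 60 N. Pads are 32 mm wide; open, the fingers measure 118 mm over their backs; the gripper's body (76 mm by 178 mm) begins 60 mm behind the grasp point.
Start: joints at [-1.345, 0.379, 1.734, -0, 1.028, -0.033], TCP at [0.179, -0.677, 0.222] pointing down, gripper open.
Joint ranges: [-2.77, 2.77], [-0.74, 2.19], [0, 2.66], [-1.06, 4.2], [0.31, 2.87], [-3.08, 3.08]. Speed limits (rad/s): [1.89, 1.89, 2.39, 3.14, 3.14, 3.14].

## Interface

Orientations are given as a unit quaternion [x, y, z, w].
In Python, from workcell import bot, eyes gives the robot as it stands.
- The arm moves only by the tool step_arm, never from a script. Its argument "moves" is text: rows parted by semicolons, each of 7 numbers parted by spaces: the opening, from 0 (shut) to 1 (fully open), then the shift along the tool's x, y, z in mm, then the turn, a rotation vector about the tool's x, y, z in rad. In form: fingers dx dy dz rx ry rz; .... A call has 1 to 8 rows; each row is the pose to reach, as a shift and turn from the pose commanded when the call began, along the tool's axes at that moment; what a row does not reach only later rows make up. A row lasts 1/10 s, in which the tool goes at most 50 mm and 8.59 degrees, less where a joint would pass 70% of its speed; a pose out of reach is approached as far as the arm can. A call with a gripper value outside its range is refused whole. The fingers move at their own pace and stop on an object; "force" is the grip in N (left out, the last holds). Time passes only in rows, so rows that repeat a pose let the fingers close. It gives the time, the measured TCP pose, the force and the opening at its end, in the units of the state.
- bot.get_state(): the state, without advancing time (a new reading comes with each control period).
- eyes.camera(name): name is "side" or "top" or "wrist"; returns the picture (400x640x3 uint8, blue, green, red); there is no depth.
- eyes.calibration(name): a dict with "K" (3x3 intrinsics, pixels), "D" ([k1, k2, p1, p2, k3] as OpenCV has them; the pictures are not rectified), "R" (3x3) and "t" (3): a world point X has camera coordinates R X + t. Camera axes: x right, y down, z forward; pixel columns grow to the right and rows downward; lengths in m; the calibration is good to about 2 mm. A picture is of the moment at which its call begins: read the wrist's pose just before it. calibration takes no time and is no camera call; for the wrist camera it gives the pose at the moment of the call.
- bot.close_job(): hands the job in, once; it reports no verdict.
The state is a dict: "clock": time; "joint_positions": joint angles; "qd": joint speeds; "joint_torque": joint torques, N m; "ee_pos": TCP position; "tool_rot": TCP orientation; "force": force on the tool from outside, world axes, zero at the start; "ft_torque": the same for the moment, N m; "width": finger opening in m.
Only numpy, scipy, OpenCV 4.12 (cv2) and the standard library are available. Lean on these libraries where they do the work, as an engineer would, in place of code of your own. Each camera call takes 0.05 s, during which the arm holds its last target. There are 200 camera calls.

## Working session

There is one attempt and no reset: what is moved stays moved. The work goes in short steps, Python scripts to look and compute and a tool call to move; the robot and the scene stay as the last step left them, time stands still between calls to the robot, and variables do not carry over. Pictures are saved under pics/ and viewed, about 8 in all and at most 12, crops included, and the job is handed in when it is done.

Besides the shell and the picture viewer there is one more tool, called after "Request:" as name(argument=value, ...) on one line, values as JSON. step_arm: Moves the arm, as the interface text tells. Its arguments: {"type":"object","properties":{"moves":{"type":"string"},"force":{"type":"number"}},"required":["moves"]}

```bash
mkdir -p pics
cat > h.py <<'E'
import numpy as np, cv2
from workcell import bot, eyes
from scipy.spatial.transform import Rotation as Ro
def proj(c,P):
    P=np.atleast_2d(np.asarray(P,float))
    return cv2.projectPoints(P,cv2.Rodrigues(np.array(c["R"]))[0],np.array(c["t"],float),np.array(c["K"]),np.array(c["D"],float))[0][:,0]
def ray(c,uv):
    p=cv2.undistortPoints(np.array([[uv]],float),np.array(c["K"]),np.array(c["D"],float))[0,0]
    R=np.array(c["R"]); o=-R.T@np.array(c["t"]); return o,R.T@np.array([p[0],p[1],1])
def onz(c,uv,z):
    o,d=ray(c,uv); return o+d*(z-o[2])/d[2]
E
python3 - <<'E'
from h import *
s=bot.get_state(); print({k:np.round(v,3).tolist() for k,v in s.items()}, bot.nose_length)
for n in("side","top"):
    im=eyes.camera(n); cv2.imwrite(f"pics/{n}0.png",im)
    c=eyes.calibration(n); R=np.array(c["R"]); print(n,(-R.T@np.array(c["t"])).round(3),R[2].round(2),np.array(c["K"])[0,0])
E
```

```text
{'clock': 0.0, 'joint_positions': [-1.345, 0.379, 1.735, -0.0, 1.029, -0.033], 'qd': [0.002, 0.001, 0.001, 0.001, 0.002, 0.001], 'joint_torque': [0.003, -76.371, -43.437, 0.065, 0.043, -0.0], 'ee_pos': [0.179, -0.676, 0.221], 'tool_rot': [0.792, -0.61, -0.0, -0.0], 'force': [-0.567, 0.059, -0.286], 'ft_torque': [0.035, -0.01, -0.023], 'width': 0.091} 0.008
side [-0.423 -1.62   0.852] [ 0.47  0.82 -0.34] 499.8712710206465
top [ 0.312 -0.066  1.482] [ 0.1  -0.01 -1.  ] 444.04574794180456
```

View pics/side0.png

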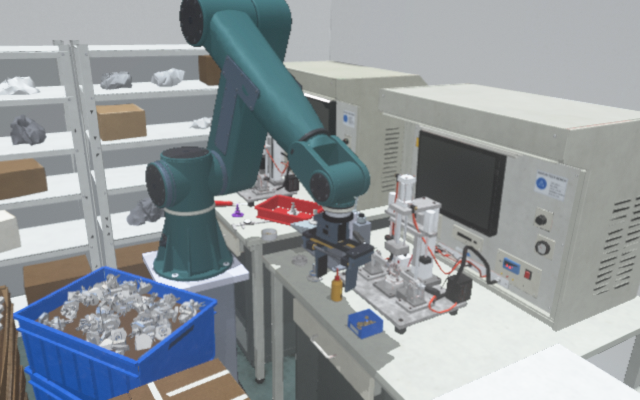

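View pics/top0.png

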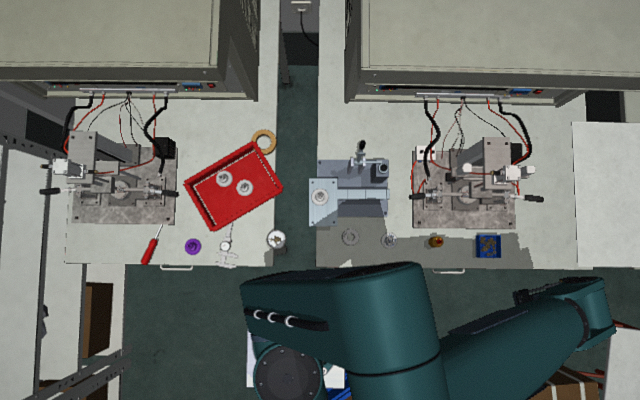

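The top view shows the checker at about (350,185). The rotor is on the light table at (320,197), the upright arm at (362,150) and the button at (381,170). The ring gauge is at (350,237), the master at (389,239) and the bottle at (436,240). I'll enlarge that area.

Run:
```python
from h import *
im=cv2.imread("pics/top0.png")[130:255,295:455]
cv2.imwrite("pics/top0c.png",cv2.resize(im,None,fx=5,fy=4.8,interpolation=cv2.INTER_CUBIC))
c=eyes.calibration("top")
for n,uv,z in [("rotor top",(320,196),.149),("rail-ish",(362,195),.095),("button",(381,170),.184),("base BL",(317,216),.01),("ring",(350,237),.016),("master",(389,239),.05),("bottle",(436,240),.11)]: print(n,onz(c,uv,z).round(4))
```

```text
rotor top [ 0.46   -0.0713  0.149 ]
rail-ish [ 0.4708 -0.2036  0.095 ]
button [ 0.5359 -0.251   0.184 ]
base BL [ 0.4086 -0.0627  0.01  ]
ring [ 0.3402 -0.1722  0.016 ]
master [ 0.3344 -0.2956  0.05  ]
bottle [ 0.3319 -0.4319  0.11  ]
```

View pics/top0c.png

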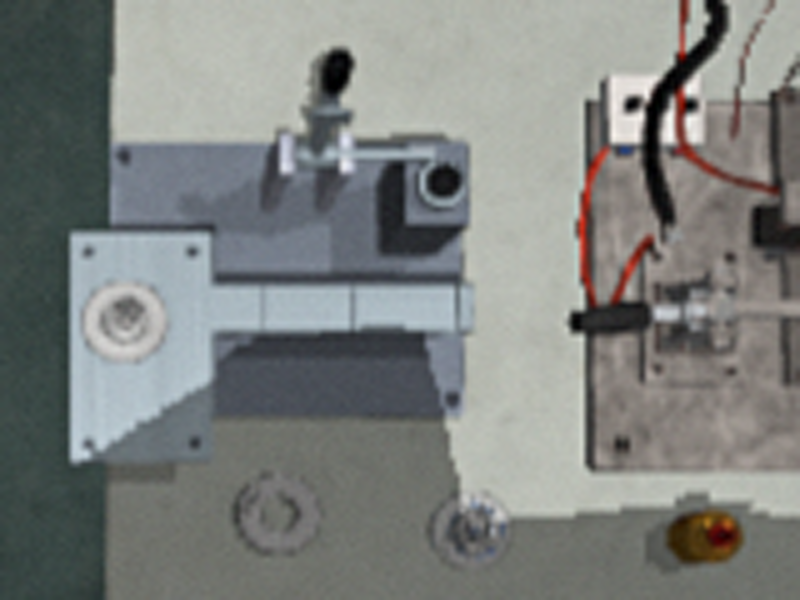

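Run:
```python
from h import *
c=eyes.calibration("top")
f=lambda X,Y:(295+(X+.5)/5-.5,130+(Y+.5)/4.8-.5)
z=.095
P={n:onz(c,f(*p),z) for n,p in dict(tTL=(69,231),tTR=(212,230),tBR=(212,462),tBL=(69,462),l1a=(263,286),l1b=(263,331),l2a=(353,288),l2b=(353,331),stop=(457,308)).items()}
for k,v in P.items(): print(k,v.round(4))
for n,p,zz in [("flange",(125,320),.103),("btn",(443,182),.184),("ring",(277,514),.016),("master",(470,529),.02)]: print(n,onz(c,f(*p),zz).round(4))
ux=(P["tTR"]-P["tBR"]+P["tTL"]-P["tBL"]); print("yaw from table", np.degrees(np.arctan2(-ux[0]*0+ux[1],ux[0])), np.linalg.norm(ux)/2)
uy=(P["tTL"]-P["tTR"]+P["tBL"]-P["tBR"]); print("yaw", np.degrees(np.arctan2(-uy[0],uy[1])),np.linalg.norm(uy)/2)
# subpixel line positions: darkness profile along rail
im=cv2.imread("pics/top0.png").astype(float).mean(2)
print(im[190:200,332:395].mean(0).round().astype(int).tolist())
```

```text
tTL [ 0.5235 -0.0342  0.095 ]
tTR [ 0.5254 -0.1245  0.095 ]
tBR [ 0.3729 -0.1257  0.095 ]
tBL [ 0.3718 -0.0364  0.095 ]
l1a [ 0.4887 -0.1569  0.095 ]
l1b [ 0.459  -0.1571  0.095 ]
l2a [ 0.4881 -0.2136  0.095 ]
l2b [ 0.4597 -0.2137  0.095 ]
stop [ 0.4757 -0.2793  0.095 ]
flange [ 0.4643 -0.0702  0.103 ]
btn [ 0.5434 -0.2575  0.184 ]
ring [ 0.3412 -0.1722  0.016 ]
master [ 0.3322 -0.2991  0.02  ]
yaw from table 0.6342393521887842 0.15208681479770814
yaw 0.9124630119933538 0.08976240414408623
[182, 181, 186, 182, 180, 178, 175, 172, 172, 172, 172, 174, 174, 173, 172, 152, 167, 173, 173, 172, 173, 171, 172, 172, 172, 172, 172, 169, 168, 170, 169, 170, 168, 130, 160, 164, 160, 162, 161, 162, 161, 162, 161, 163, 169, 171, 171, 170, 176, 175, 175, 178, 180, 180, 124, 163, 168, 165, 180, 182, 182, 182, 181]
```

```bash
cat >> h.py <<'E'
YAW=np.radians(0.8); SEAT=np.array([.4738,-.1853,.095])
def W(x,y,z=0): # checker mm (relative to seat xy, z above bench) -> world m
    c,s=np.cos(YAW),np.sin(YAW); return np.array([SEAT[0]+(c*x-s*y)/1e3,SEAT[1]+(s*x+c*y)/1e3,z/1e3])
def C(p): # world -> checker mm
    d=(np.asarray(p)[:2]-SEAT[:2])*1e3; c,s=np.cos(YAW),np.sin(YAW); return np.array([c*d[0]+s*d[1],-s*d[0]+c*d[1],p[2]*1e3])
def rows(*T,s=None): # (world xyz m, yaw deg of tool x)
    s=s or bot.get_state(); R0=Ro.from_quat(s["tool_rot"])
    for p,a in T:
        ca,sa=np.cos(np.radians(a)),np.sin(np.radians(a)); R1=Ro.from_matrix(np.array([[ca,sa,0],[sa,-ca,0],[0,0,-1.]]))
        print((R0.inv().apply(np.array(p)-s["ee_pos"])*1e3).round(1), (R0.inv()*R1).as_rotvec().round(3))
def stat():
    s=bot.get_state(); print("t",round(s["clock"],2),"chk",C(s["ee_pos"]).round(1),"F",np.round(s["force"],2),"w",round(s["width"],4)); return s
E
python3 - <<'E'
from h import *
p=bot.get_state()["ee_pos"]
B=W(0,170); B[2]=.37; print(B)
rows(((p[0],p[1],.37),-75.2),((.31,-.36,.37),-50),(B,.8))
E
```

```text
[ 0.47142643 -0.01531657  0.37      ]
[-1.000e-01  0.000e+00 -1.486e+02] [0.    0.001 0.001]
[-272.5 -207.5 -148.4] [-0.     0.001 -0.439]
[-564.4 -451.8 -148.1] [-1.000e-03  1.000e-03 -1.326e+00]
```

Request:
step_arm(moves="0.374 0 0 -148 0 0 0; 0.374 0 0 -148 0 0 0; 0.374 0 0 -148 0 0 0; 0.374 -272 -207 -148 0 0 -0.439; 0.374 -272 -207 -148 0 0 -0.439; 0.374 -272 -207 -148 0 0 -0.439; 0.374 -272 -207 -148 0 0 -0.439; 0.374 -272 -207 -148 0 0 -0.439", force=3)

```text
clock: 0.9
ee_pos: [0.2748, -0.4436, 0.3696]
tool_rot: [0.906, -0.423, -0.0, -0.0]
force: [0.6, -0.4, 0.1]
width: 0.0345
```

Run:
```python
from h import *
s=stat(); print(s["ee_pos"]); B=W(0,170); B[2]=.37; rows(((.31,-.36,.37),-50),(B,.8))
```

```text
t 0.9 chk [-202.6 -255.5  369.6] F [ 0.65 -0.39  0.08] w 0.0345
[ 0.27479683 -0.44361486  0.36959303]
[-41.5 -80.7  -0.4] [-0.  0. -0.]
[-2.019e+02 -4.258e+02 -3.000e-01] [-0.     0.    -0.887]
```

Request:
step_arm(moves="0.374 -41 -81 0 0 0 0; 0.374 -41 -81 0 0 0 0; 0.374 -202 -426 0 0 0 -0.887; 0.374 -202 -426 0 0 0 -0.887; 0.374 -202 -426 0 0 0 -0.887; 0.374 -202 -426 0 0 0 -0.887; 0.374 -202 -426 0 0 0 -0.887; 0.374 -202 -426 0 0 0 -0.887")

```text
clock: 1.7
ee_pos: [0.4373, -0.0882, 0.37]
tool_rot: [1.0, 0.01, 0.0, 0.0]
force: [1.1, -0.5, -0.4]
width: 0.0343
```

Run:
```python
from h import *
s=stat(); print(s["ee_pos"]); B=W(0,170); B[2]=.37; B2=B.copy(); B2[2]=.16; rows((B,.8),(B2,.8))
```

```text
t 1.7 chk [-35.1  97.6 370. ] F [ 1.13 -0.47 -0.45] w 0.0343
[ 0.43733451 -0.08822234  0.3700408 ]
[ 35.5 -72.2   0. ] [ 0.    -0.     0.006]
[ 35.4 -72.2 210. ] [ 0.    -0.     0.006]
```

Now above the start of the push. I'll descend part way, then take a wrist picture for a second measurement.

Request:
step_arm(moves="0.374 35 -72 0 0 0 0.006; 0.374 35 -72 0 0 0 0.006; 0.374 35 -72 160 0 0 0.006; 0.374 35 -72 160 0 0 0.006; 0.374 35 -72 160 0 0 0.006; 0.374 35 -72 160 0 0 0.006; 0.374 35 -72 160 0 0 0.006")

```text
clock: 2.4
ee_pos: [0.4705, -0.0178, 0.2093]
tool_rot: [1.0, 0.004, -0.002, -0.0]
force: [0.6, 0.0, 1.2]
width: 0.0343
```

Run:
```python
from h import *
s=stat(); c=eyes.calibration("wrist"); im=eyes.camera("wrist"); cv2.imwrite("pics/w1.png",im)
for n,p in [("rotor flange",[.4643,-.0702,.103]),("line1",W(0,28.5,95)),("seat",W(0,0,95)),("mouth",W(0,60,95))]: print(n,proj(c,p).round(1))
```

```text
t 2.4 chk [ -1.  167.5 209.3] F [0.62 0.   1.16] w 0.0343
rotor flange [[309.8 255.9]]
line1 [[319.4 335.8]]
seat [[319.6 360.7]]
mouth [[319.3 306.8]]
```

View pics/w1.png

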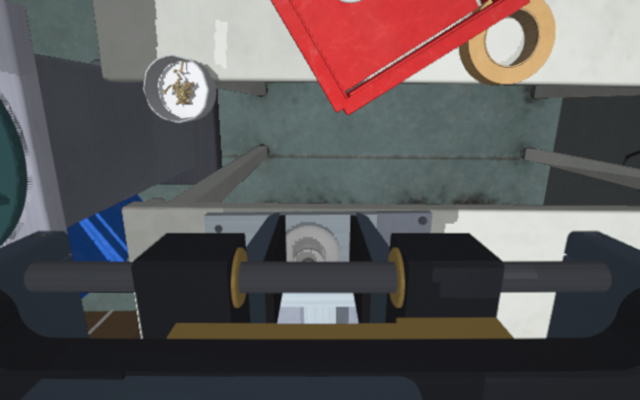

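Run:
```python
from h import *
s=stat(); print(C([.4643,-.0702,.1])); rows((W(0,169,106),.8),(W(0,75,106),.8))
```

```text
t 2.45 chk [2.000e-01 1.674e+02 2.111e+02] F [-0.42  0.75  0.71] w 0.0341
[ -7.89202702 115.22142123 100.        ]
[ -0.2  -1.6 105.1] [-0.    -0.    -0.006]
[  0.3  92.4 105.1] [-0.    -0.    -0.006]
```

Request:
step_arm(moves="0.374 0 -2 40 0 0 -0.006; 0.374 0 -2 75 0 0 -0.006; 0.374 0 -2 95 0 0 -0.006; 0.374 0 -2 105 0 0 -0.006; 0.374 0 -2 105 0 0 -0.006; 0.374 0 -2 105 0 0 -0.006")

```text
clock: 3.05
ee_pos: [0.4725, -0.0159, 0.1067]
tool_rot: [1.0, 0.007, 0.001, 0.0]
force: [-0.2, 0.0, 0.4]
width: 0.034
```

Run:
```python
from h import *
s=stat(); rows((W(0,80,106),.8))
cv2.imwrite("pics/t1.png",cv2.resize(eyes.camera("top")[130:255,295:455],None,fx=5,fy=4.8,interpolation=cv2.INTER_CUBIC))
```

```text
t 3.05 chk [  1.  169.4 106.7] F [-0.22  0.05  0.35] w 0.034
[-1.  89.4  0.7] [ 0.    -0.002 -0.   ]
```

Request:
step_arm(moves="0.374 -1 5 0.5 0 0 0; 0.374 -1 10 0.5 0 0 0; 0.374 -1 14 0.5 0 0 0; 0.374 -1 18 0.5 0 0 0; 0.374 -1 22 0.5 0 0 0; 0.374 -1 26 0.5 0 0 0; 0.374 -1 30 0.5 0 0 0; 0.374 -1 34 0.5 0 0 0")

```text
clock: 3.9
ee_pos: [0.4706, -0.0502, 0.1044]
tool_rot: [1.0, 0.007, 0.0, -0.0]
force: [0.4, 2.2, 0.2]
width: 0.034
```

Run:
```python
from h import *
s=stat(); rows((W(0,64,106),.8))
c=eyes.calibration("wrist"); cv2.imwrite("pics/w2.png",eyes.camera("wrist")[180:340,200:440].repeat(3,0).repeat(3,1))
print(proj(c,W(0,s and C(s["ee_pos"])[1]-36.3,103)))
```

```text
t 3.9 chk [ -1.3 135.2 104.4] F [0.45 2.2  0.23] w 0.034
[ 1.3 71.2 -1.6] [ 0. -0.  0.]
[[319.48727373 310.61313886]]
```

View pics/w2.png

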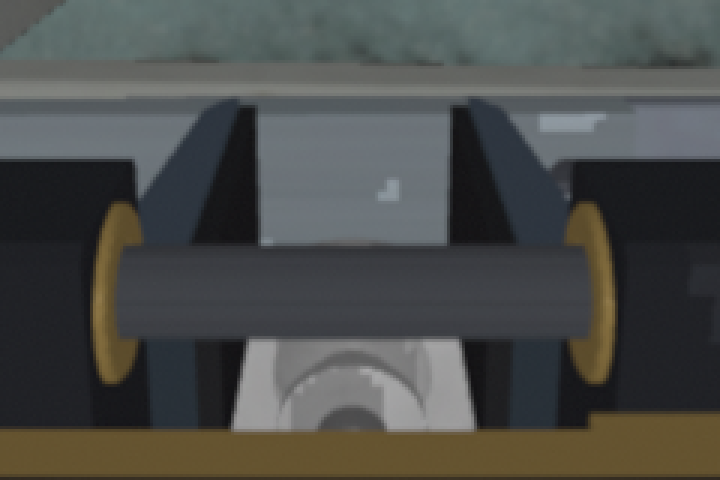

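Request:
step_arm(moves="0.374 1 4 -2 0 0 0; 0.374 1 8 -2 0 0 0; 0.374 1 12 -2 0 0 0; 0.374 1 16 -2 0 0 0; 0.374 1 20 -2 0 0 0; 0.374 1 24 -2 0 0 0; 0.374 1 28 -2 0 0 0; 0.374 1 32 -2 0 0 0")

```text
clock: 4.75
ee_pos: [0.472, -0.0822, 0.1065]
tool_rot: [1.0, 0.007, 0.0, 0.0]
force: [0.3, 0.7, -0.8]
width: 0.0339
```

Run:
```python
from h import *
s=stat(); rows((W(0,64,106),.8))
```

```text
t 4.75 chk [ -0.4 103.2 106.5] F [ 0.34  0.66 -0.75] w 0.0339
[ 0.4 39.2  0.5] [ 0. -0. -0.]
```

Request:
step_arm(moves="0.374 0 5 0 0 0 0; 0.374 0 10 0 0 0 0; 0.374 0 15 0 0 0 0; 0.374 0 20 0 0 0 0; 0.374 0 25 0 0 0 0; 0.374 0 30 0 0 0 0; 0.374 0 35 0 0 0 0; 0.374 0 38 0 0 0 0")

```text
clock: 5.55
ee_pos: [0.4726, -0.1203, 0.1064]
tool_rot: [1.0, 0.007, 0.0, 0.0]
force: [0.7, 0.1, 0.3]
width: 0.0343
```

Run:
```python
from h import *
s=stat(); 
im=eyes.camera("side"); cv2.imwrite("pics/s2.png",cv2.resize(im[200:340,290:490],None,fx=4,fy=4,interpolation=cv2.INTER_CUBIC))
c=eyes.calibration("side"); y=C(s["ee_pos"])[1]-36.3
for p in [W(0,y,95),W(0,y,149),W(0,0,95),W(90,0,162)]: print(proj(c,p).round(1), ((proj(c,p)-[290,200])*4).round())
```

```text
t 5.55 chk [ -0.3  65.  106.4] F [0.66 0.1  0.29] w 0.0343
[[328.4 229.6]] [[154. 118.]]
[[328.8 216.2]] [[155.  65.]]
[[332.5 232.4]] [[170. 129.]]
[[353.5 211.4]] [[254.  45.]]
```

View pics/s2.png

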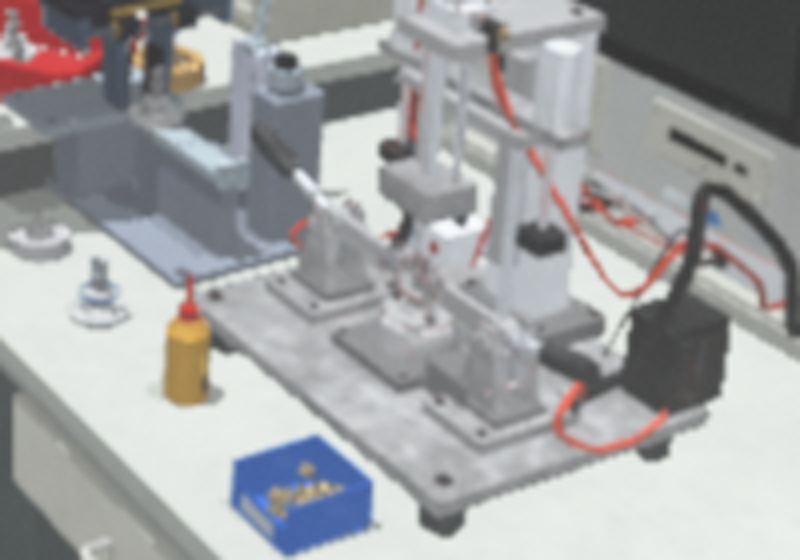

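Run:
```python
from h import *
s=stat(); c=eyes.calibration("wrist"); R=np.array(c["R"]); o=-R.T@np.array(c["t"])
print("cam in tool", Ro.from_quat(s["tool_rot"]).inv().apply(o-s["ee_pos"]).round(3), "j",np.round(s["joint_positions"],2))
rows((W(0,80,106),.8),(W(0,80,200),.8),(W(0,10,200),90.8),(W(0,10,106),90.8))
```

```text
t 5.6 chk [ -0.3  64.9 106.4] F [-0.1   0.26 -0.19] w 0.0338
cam in tool [ 0.    -0.073 -0.162] j [-0.3   0.23  2.2  -0.    0.7  -0.31]
[  0.3 -15.1   0.4] [ 0. -0. -0.]
[  0.3 -15.1 -93.6] [ 0. -0. -0.]
[  0.3  54.9 -93.6] [ 0.     0.    -1.571]
[ 0.3 54.9  0.4] [ 0.     0.    -1.571]
```

Request:
step_arm(moves="0.374 0 -7 0 0 0 0; 0.374 0 -15 0 0 0 0; 0.374 0 -15 -45 0 0 0; 0.374 0 -15 -94 0 0 0; 1 0 -15 -94 0 0 -0.15; 1 0 0 -94 0 0 -1.571; 1 0 43 -94 0 0 -1.571; 1 0 43 -94 0 0 -1.571")

```text
clock: 6.4
ee_pos: [0.4736, -0.1645, 0.2008]
tool_rot: [0.954, 0.301, 0.0, 0.001]
force: [-1.1, 0.6, -0.6]
width: 0.0633
```

Run:
```python
from h import *
s=stat(); rows((W(0,22,200),90.8),(W(0,22,107),90.8))
```

```text
t 6.4 chk [1.000e-01 2.080e+01 2.008e+02] F [-1.07  0.59 -0.57] w 0.0633
[ 0.6 -1.   0.8] [ 0.001  0.    -0.973]
[ 0.6 -1.1 93.8] [ 0.001  0.    -0.973]
```

Request:
step_arm(moves="1 0.6 -1 0 0 0 -0.973; 1 0.6 -1 0 0 0 -0.973; 1 0.6 -1 0 0 0 -0.973; 1 0.6 -1 0 0 0 -0.973; 1 0.6 -1 0 0 0 -0.973; 1 0.6 -1 0 0 0 -0.973; 1 0.6 -1 0 0 0 -0.973; 1 0.6 -1 0 0 0 -0.973")

```text
clock: 7.2
ee_pos: [0.4731, -0.1609, 0.2004]
tool_rot: [0.704, 0.711, -0.0, -0.0]
force: [0.0, 0.9, 0.4]
width: 0.0912
```

Run:
```python
from h import *
s=stat(); rows((W(0,22,200),90.8),(W(0,22,107),90.8))
im=eyes.camera("wrist"); cv2.imwrite("pics/w3.png",im)
c=eyes.calibration("wrist"); print(proj(c,[W(0,28.6,103),W(0,0,95),W(0,28.5,95),W(0,-28.5,95)]).round().tolist())
```

```text
t 7.2 chk [ -0.4  24.5 200.4] F [0.03 0.89 0.44] w 0.0912
[-2.4  0.4  0.4] [-0.    -0.    -0.004]
[-2.5  0.4 93.4] [-0.    -0.    -0.004]
[[322.0, 200.0], [287.0, 197.0], [322.0, 197.0], [252.0, 197.0]]
```

View pics/w3.png

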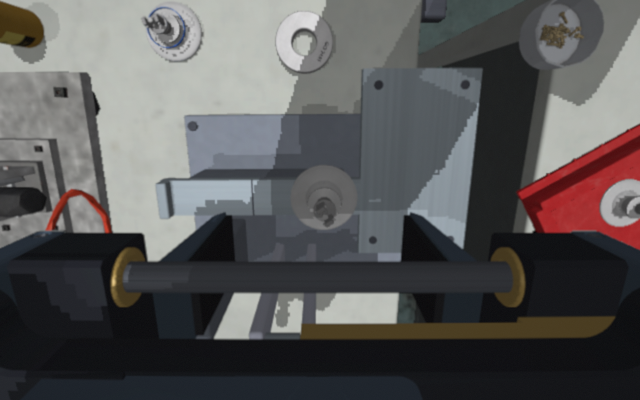

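Request:
step_arm(moves="1 -2.5 0.4 40 0 0 0; 1 -2.5 0.4 70 0 0 0; 1 -2.5 0.4 86 0 0 0; 1 -2.5 0.4 93 0 0 0; 1 -2.5 0.4 93 0 0 0; 1 -2.5 0.4 93 0 0 0")

```text
clock: 7.85
ee_pos: [0.474, -0.1642, 0.1082]
tool_rot: [0.704, 0.71, 0.0, 0.0]
force: [0.1, 0.2, 0.3]
width: 0.091
```

Run:
```python
from h import *
s=stat(); rows((W(0,-19+1.5,107),90.8))
im=eyes.camera("wrist"); cv2.imwrite("pics/w4.png",im)
```

```text
t 7.85 chk [  0.5  21.1 108.2] F [0.13 0.24 0.35] w 0.091
[-38.6  -0.2   1.2] [ 0.001  0.    -0.006]
```

Request:
step_arm(moves="1 -6 0 1 0 0 0; 1 -11 0 1 0 0 0; 1 -15 0 1 0 0 0; 1 -19 0 1 0 0 0; 1 -23 0 1 0 0 0; 1 -27 0 1 0 0 0; 1 -31 0 1 0 0 0; 1 -34 0 1 0 0 0")

```text
clock: 8.7
ee_pos: [0.4738, -0.1985, 0.1064]
tool_rot: [0.704, 0.71, 0.0, 0.0]
force: [-0.5, 1.6, 0.8]
width: 0.0912
```

Request:
step_arm(moves="1 -2 0 0 0 0 0; 1 -4 0 0 0 0 0; 1 -4 0 0 0 0 0")

```text
clock: 9.0
ee_pos: [0.4739, -0.2023, 0.1065]
tool_rot: [0.704, 0.71, 0.0, 0.0]
force: [-0.5, 0.2, 0.3]
width: 0.0914
```

Run:
```python
from h import *
s=stat()
im=eyes.camera("wrist"); cv2.imwrite("pics/w5.png",im)
c=eyes.calibration("wrist"); print(proj(c,[W(0,0,103),W(0,0,95),W(0,28.5,95),W(0,-28.5,95)]).round().tolist())
im=eyes.camera("top"); cv2.imwrite("pics/t5.png",im)
```

```text
t 9.0 chk [ -0.2 -17.  106.5] F [-0.54  0.24  0.31] w 0.0914
[[348.0, 247.0], [347.0, 241.0], [399.0, 241.0], [295.0, 241.0]]
```

View pics/w5.png

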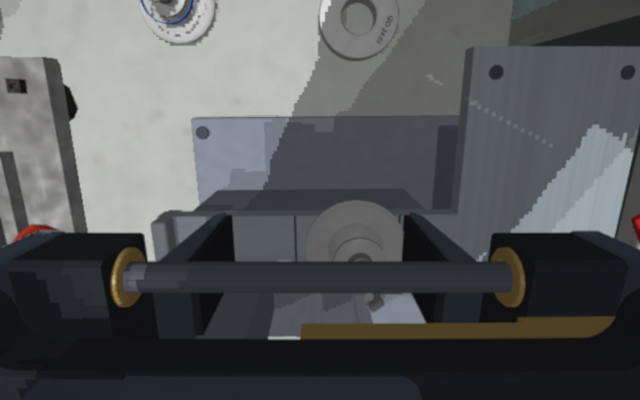

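Request:
step_arm(moves="1 -1.5 0 0 0 0 0; 1 -3 0 0 0 0 0; 1 -3 0 0 0 0 0")

```text
clock: 9.4
ee_pos: [0.4739, -0.2053, 0.1065]
tool_rot: [0.704, 0.71, 0.0, 0.0]
force: [0.0, 0.6, 0.4]
width: 0.0912
```

Request:
step_arm(moves="1 5 0 0 0 0 0; 1 12 0 0 0 0 0; 1 12 0 -40 0 0 0; 1 12 0 -90 0 0 0; 1 12 0 -110 0 0 0; 1 12 0 -110 0 0 0; 1 12 0 -110 0 0 0")

```text
clock: 10.1
ee_pos: [0.4735, -0.1927, 0.2161]
tool_rot: [0.704, 0.71, 0.0, 0.0]
force: [-0.6, 0.6, -0.6]
width: 0.0912
```

Run:
```python
from h import *
s=stat()
c=eyes.calibration("wrist");im=eyes.camera("wrist"); 
p=proj(c,[W(0,0,103),W(0,28.5,95),W(0,-28.5,95)]).round(1); print(p.tolist())
x,y=map(int,p[0]); cv2.imwrite("pics/w6.png",cv2.resize(im[y-60:y+60,x-80:x+80],None,fx=4,fy=4,interpolation=cv2.INTER_CUBIC))
```

```text
t 10.1 chk [ -0.4  -7.4 216.1] F [-0.56  0.63 -0.6 ] w 0.0912
[[325.4, 194.4], [358.1, 191.9], [292.2, 192.3]]
```

View pics/w6.png

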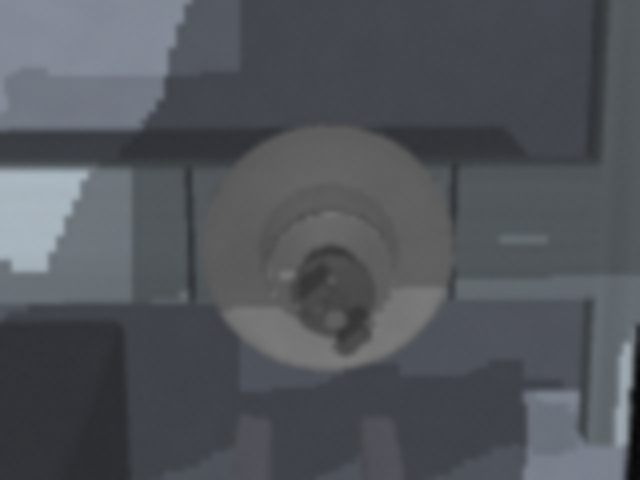

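The rotor stands within 2 mm of the seat. The lines are at crop x 189 and 454, the flange centre is near 331, and the rail edges are at y 163 and 300. I'll raise the tool and turn it over the button with the fingers shut.

Request:
step_arm(moves="0 0 0 -50 0 0 0; 0 0 0 -100 0 0 0; 0 0 0 -125 0 0 0; 0 0 0 -125 0 0 0.75; 0 0 0 -125 0 0 0.75; 0 0 0 -125 0 0 0.75; 0 0 0 -125 0 0 0.75; 0 0 0 -125 0 0 0.75")

```text
clock: 10.95
ee_pos: [0.4732, -0.1928, 0.3394]
tool_rot: [0.917, 0.4, -0.001, -0.001]
force: [0.4, 0.0, -0.8]
width: 0.03
```

Run:
```python
from h import *
s=stat(); rows((W(72,-74,300),-109.2),(W(72,-74,300),-60))
im=cv2.imread("pics/t5.png"); c=eyes.calibration("top"); t=eyes.camera("top"); cv2.imwrite("pics/t6.png",t)
# dark button blob near predicted
p=proj(c,W(72,-74,184))[0]; print(p)
t0=cv2.imread("pics/top0.png"); x,y=map(int,p.round())
m=(t0[y-7:y+8,x-7:x+8].max(2)<60).astype(np.uint8); M=cv2.moments(m,True); print(M["m00"], onz(c,(x-7+M["m10"]/M["m00"],y-7+M["m01"]/M["m00"]),.184), C(onz(c,(x-7+M["m10"]/M["m00"],y-7+M["m01"]/M["m00"]),.184)))
```

```text
t 10.95 chk [ -0.7  -7.5 339.4] F [ 0.38  0.05 -0.79] w 0.03
[ 2.1 98.6 39.1] [0.    0.004 2.729]
[ 2.1 98.6 39.1] [-1.00e-03  3.00e-03  1.87e+00]
[383.45517413 166.38223989]
31.0 [ 0.54419158 -0.258077    0.184     ] [ 69.36858838 -73.7527304  184.        ]
```

Request:
step_arm(moves="0 0 0 0 0 0 2.7; 0 0 0 0 0 0 2.7; 0 0 0 0 0 0 2.7; 0 1 45 0 0 0 2.7; 0 2 97 0 0 0 2.7; 0 2 97 0 0 0 2.7; 0 2 97 0 0 0 2.7; 0 2 97 0 0 0 2.7")

```text
clock: 11.8
ee_pos: [0.5464, -0.2571, 0.3392]
tool_rot: [0.983, -0.186, -0.002, -0.0]
force: [0.2, -0.0, -0.3]
width: 0.0005
```

Run:
```python
from h import *
s=stat(); print(s["joint_positions"].round(2) if hasattr(s["joint_positions"],"round") else s["joint_positions"]); rows((W(70.5,-74,320),-179.2),(W(70.5,-74,240),-179.2))
```

```text
t 11.8 chk [ 71.6 -72.8 339.2] F [ 0.22 -0.04 -0.26] w 0.0005
[-0.48  0.11  1.85  0.    1.19 -0.1 ]
[-0.5  1.5 19.2] [4.000e-03 1.000e-03 2.754e+00]
[-0.3  1.5 99.2] [4.000e-03 1.000e-03 2.754e+00]
```

Request:
step_arm(moves="0 0 1.5 0 0 0 2.754; 0 0 1.5 0 0 0 2.754; 0 0 1.5 0 0 0 2.754; 0 0 1.5 0 0 0 2.754; 0 0 1.5 0 0 0 2.754; 0 0 1.5 0 0 0 2.754; 0 0 1.5 0 0 0 2.754; 0 0 1.5 0 0 0 2.754")

```text
clock: 12.6
ee_pos: [0.5457, -0.2583, 0.3396]
tool_rot: [-0.706, 0.708, 0.001, -0.0]
force: [0.5, 0.9, -0.8]
width: 0.0004
```

Request:
step_arm(moves="0 0 0 0 0 0 1.55; 0 0 0 0 0 0 1.55; 0 0 0 0 0 0 1.55; 0 0 0 0 0 0 1.55; 0 0 0 0 0 0 1.55; 0 0 0 0 0 0 1.55; 0 0 0 0 0 0 1.55; 0 0 0 0 0 0 1.55")

```text
clock: 13.4
ee_pos: [0.5457, -0.2583, 0.3396]
tool_rot: [-0.183, 0.983, 0.001, -0.001]
force: [-0.1, -0.3, -0.4]
width: 0.0005
```

Run:
```python
from h import *
s=stat(); rows((W(70.5,-74,320),-179.2),(W(70.5,-74,198),-179.2))
```

```text
t 13.4 chk [ 70.9 -74.  339.6] F [-0.15 -0.3  -0.39] w 0.0005
[ 0.4  0.1 19.6] [ 0.002 -0.002  0.354]
[  0.2  -0.2 141.6] [ 0.002 -0.002  0.354]
```

Request:
step_arm(moves="0 0 0 0 0 0 0.15; 0 0 0 20 0 0 0.3; 0 0 0 60 0 0 0.354; 0 0 0 100 0 0 0.354; 0 0 0 130 0 0 0.354; 0 0 0 141 0 0 0.354; 0 0 0 141 0 0 0.354")

```text
clock: 14.1
ee_pos: [0.5451, -0.258, 0.1984]
tool_rot: [-0.009, 1.0, 0.001, -0.002]
force: [-0.0, 0.2, 0.9]
width: 0.0007
```

Run:
```python
from h import *
s=stat(); rows((W(70.5,-74,185),-179.2))
```

```text
t 14.1 chk [ 70.3 -73.7 198.4] F [-0.01  0.24  0.91] w 0.0007
[-0.2 -0.3 13.4] [ 0.002 -0.003  0.005]
```

Request:
step_arm(moves="0 0 0 5 0 0 0; 0 0 0 8 0 0 0; 0 0 0 11 0 0 0; 0 0 0 13 0 0 0; 0 0 0 13.4 0 0 0; 0 0 0 13.4 0 0 0")

```text
clock: 14.7
ee_pos: [0.5464, -0.2587, 0.1874]
tool_rot: [-0.008, 1.0, -0.0, 0.0]
force: [1.2, -1.5, 2.4]
width: 0.0005
```

Request:
step_arm(moves="0 0 0 0 0 0 0; 0 0 0 -20 0 0 0; 0 0 0 -60 0 0 0; 0 0 0 -110 0 0 0; 0 0 0 -150 0 0 0; 0 0 0 -150 0 0 -0.6; 0 0 0 -150 0 0 -1; 0 0 0 -150 0 0 -1")

```text
clock: 15.5
ee_pos: [0.5457, -0.2584, 0.3371]
tool_rot: [-0.234, 0.972, 0.0, -0.0]
force: [0.2, 0.3, -0.4]
width: 0.0005
```

Run:
```python
from h import *
s=stat(); print(np.round(s["joint_positions"],2))
t=eyes.camera("top"); cv2.imwrite("pics/t7.png",cv2.resize(t[130:255,295:455],None,fx=5,fy=4.8,interpolation=cv2.INTER_CUBIC))
```

```text
t 15.5 chk [ 70.9 -74.1 337.1] F [ 0.16  0.28 -0.39] w 0.0005
[-0.48  0.11  1.85 -0.    1.18  2.19]
```

View pics/t7.png

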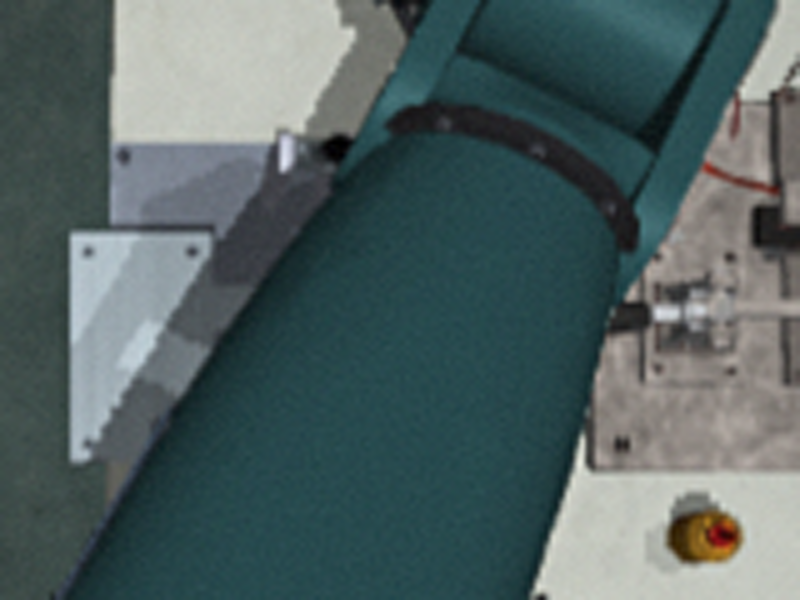

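Request:
step_arm(moves="0.6 0 0 0 0 0 -2.9; 0.6 0 0 0 0 0 -2.9; 0.6 0 0 0 0 0 -2.9; 0.6 0 0 0 0 0 -2.9; 0.6 0 0 0 0 0 -2.9; 0.6 0 0 0 0 0 -2.9; 0.6 0 0 0 0 0 -2.9; 0.6 0 0 0 0 0 -2.9")

```text
clock: 16.35
ee_pos: [0.5458, -0.2584, 0.3367]
tool_rot: [0.741, -0.671, -0.0, 0.0]
force: [-0.3, 0.9, 0.4]
width: 0.0545
```

Run:
```python
from h import *
s=stat(); rows((W(-43,0,320),0),(W(-43,0,320),90.8))
c=eyes.calibration("side"); im=eyes.camera("side")
a,b=proj(c,[W(-41,0,162),W(113,0,291)]); print(a.round(),b.round())
cv2.imwrite("pics/s7.png",cv2.resize(im[140:260,270:430],None,fx=5,fy=5,interpolation=cv2.INTER_CUBIC))
```

```text
t 16.35 chk [ 70.9 -74.1 336.7] F [-0.27  0.86  0.42] w 0.0545
[-83.5 107.2  16.8] [ 0.000e+00  1.000e-03 -1.472e+00]
[-83.5 107.2  16.8] [-1.000e-03  1.000e-03 -3.057e+00]
[323. 218.] [360. 178.]
```

View pics/s7.png

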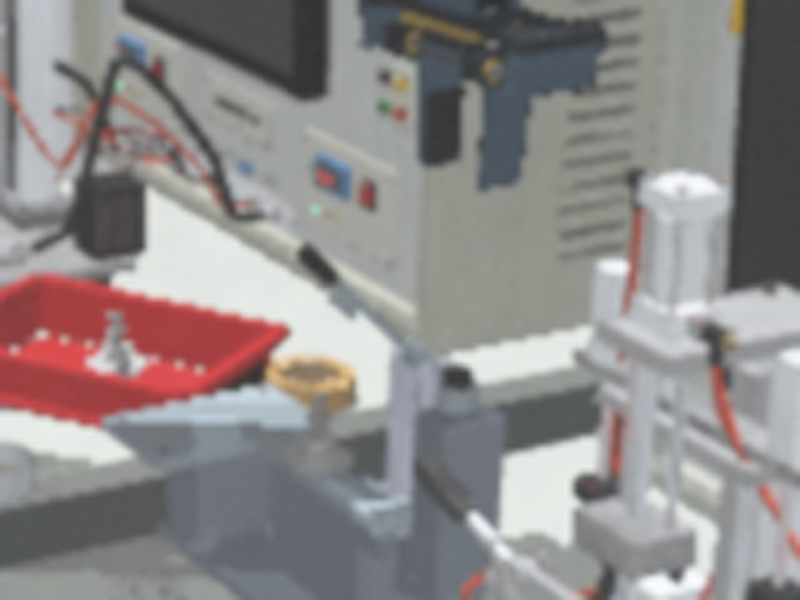

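The arm is half-way down, with its grip at crop (320,265), and the rotor still stands on the rail at (320,445).

Request:
step_arm(moves="0.6 0 0 0 0 0 -2.9; 0.6 0 0 0 0 0 -2.9; 0.6 0 0 0 0 0 -2.9; 0.6 -20 25 0 0 0 -2.9; 0.6 -45 60 0 0 0 -2.9; 0.6 -70 90 0 0 0 -2.9; 0.6 -83 107 0 0 0 -2.9; 0.6 -83 107 0 0 0 -2.9")

```text
clock: 17.2
ee_pos: [0.4295, -0.1849, 0.3369]
tool_rot: [0.991, -0.137, -0.0, -0.0]
force: [-0.1, -0.5, -1.1]
width: 0.0549
```

Request:
step_arm(moves="0.6 0 0 0 0 0 -1.857; 0.6 0 0 0 0 0 -1.857; 0.6 0 0 0 0 0 -1.857; 0.6 0 0 0 0 0 -1.857; 0.6 0 0 0 0 0 -1.857; 0.6 0 0 0 0 0 -1.857; 0.6 0 0 0 0 0 -1.857; 0.6 0 0 0 0 0 -1.857")

```text
clock: 18.0
ee_pos: [0.4314, -0.1861, 0.3368]
tool_rot: [0.895, 0.446, -0.0, -0.0]
force: [0.4, 0.5, -0.4]
width: 0.0545
```

Run:
```python
from h import *
s=stat(); rows((W(-43,0,250),90.8)); print(np.round(s["joint_positions"],2))
```

```text
t 18.0 chk [-4.240e+01 -2.000e-01  3.368e+02] F [ 0.36  0.53 -0.36] w 0.0545
[-0.2 -0.5 86.8] [-0.001 -0.    -0.659]
[-0.46 -0.14  2.09 -0.    1.18 -1.38]
```

Request:
step_arm(moves="0.6 0 0 0 0 0 -0.15; 0.6 0 0 0 0 0 -0.3; 0.6 0 0 0 0 0 -0.45; 0.6 0 0 30 0 0 -0.6; 0.6 0 0 60 0 0 -0.659; 0.6 0 0 100 0 0 -0.659; 0.6 0 0 100 0 0 -0.659")

```text
clock: 18.7
ee_pos: [0.429, -0.185, 0.233]
tool_rot: [0.704, 0.71, -0.001, -0.004]
force: [-0.9, 0.1, 0.8]
width: 0.0544
```

Run:
```python
from h import *
s=stat(); rows((W(-43,0,152),90.8))
c=eyes.calibration("wrist"); im=eyes.camera("wrist"); cv2.imwrite("pics/w8.png",im)
p=proj(c,[W(-63,0,162),W(-41,0,162),W(-19,0,162),W(0,0,162),W(-41,8,162),W(-41,-8,162)]); print(p.round().tolist())
g=im.max(2); 
for r in range(int(p[:3,1].min())-30,int(p[:3,1].max())+20,8): print(r, g[r,int(p[1,0])-60:int(p[1,0])+61:5].tolist())
cs=eyes.calibration("side"); si=eyes.camera("side"); cv2.imwrite("pics/s8.png",cv2.resize(si[140:260,270:430],None,fx=5,fy=5,interpolation=cv2.INTER_CUBIC))
```

```text
t 18.7 chk [-44.8   1.  233. ] F [-0.92  0.05  0.78] w 0.0544
[-1.2  2.4 80.9] [-0.007 -0.003 -0.006]
[[315.0, 185.0], [315.0, 215.0], [315.0, 243.0], [315.0, 266.0], [326.0, 214.0], [304.0, 215.0]]
154 [124, 126, 127, 129, 134, 131, 130, 129, 88, 88, 86, 79, 78, 78, 78, 79, 78, 77, 77, 78, 78, 78, 79, 79, 79]
162 [164, 162, 164, 164, 162, 161, 160, 103, 105, 104, 106, 84, 85, 85, 86, 86, 86, 86, 85, 86, 87, 87, 86, 86, 87]
170 [163, 160, 163, 160, 161, 161, 105, 106, 106, 105, 107, 85, 83, 85, 85, 92, 85, 85, 86, 86, 92, 104, 103, 104, 104]
178 [163, 164, 161, 161, 163, 106, 105, 105, 105, 106, 104, 107, 106, 105, 108, 105, 108, 105, 85, 87, 106, 105, 105, 105, 104]
186 [164, 161, 162, 161, 114, 105, 105, 104, 106, 105, 105, 70, 20, 60, 85, 85, 85, 85, 85, 86, 105, 103, 102, 104, 104]
194 [140, 141, 141, 97, 85, 85, 83, 85, 84, 85, 38, 17, 22, 19, 26, 86, 86, 86, 85, 85, 84, 84, 84, 84, 83]
202 [79, 72, 72, 72, 69, 68, 69, 68, 69, 66, 24, 15, 18, 17, 16, 65, 65, 66, 66, 66, 67, 69, 84, 84, 83]
210 [62, 63, 63, 63, 62, 62, 62, 63, 64, 63, 29, 16, 18, 17, 16, 64, 65, 63, 64, 65, 66, 65, 78, 84, 84]
218 [50, 25, 17, 76, 75, 76, 75, 75, 75, 119, 60, 17, 17, 17, 20, 104, 102, 74, 77, 82, 82, 82, 82, 52, 16]
226 [35, 19, 16, 129, 128, 128, 114, 126, 124, 130, 70, 16, 16, 17, 19, 104, 105, 104, 103, 124, 123, 123, 123, 64, 17]
234 [17, 15, 14, 129, 128, 128, 118, 121, 127, 130, 74, 18, 19, 15, 23, 96, 104, 104, 119, 124, 123, 123, 123, 52, 16]
242 [16, 17, 16, 127, 126, 125, 118, 120, 124, 125, 125, 81, 50, 65, 104, 102, 104, 130, 122, 120, 119, 119, 119, 32, 15]
250 [15, 16, 16, 73, 87, 87, 85, 86, 124, 127, 107, 105, 126, 105, 103, 95, 104, 131, 81, 82, 99, 100, 99, 21, 16]
258 [16, 14, 17, 55, 81, 81, 80, 80, 80, 113, 127, 100, 125, 105, 107, 125, 101, 82, 80, 82, 81, 81, 86, 17, 16]
```

The grip lies level in the wrist image, at rows 186–240 and columns 305–326 against predicted 185–243 and 304–326, so the arm is down on the rotor. I'll grasp the grip lightly.

Request:
step_arm(moves="0.6 -1 2 30 0 0 0; 0.6 -1 2 55 0 0 0; 0.6 -1 2 72 0 0 0; 0.6 -1 2 80 0 0 0; 0.6 -1 2 80 0 0 0; 0.1 -1 2 80 0 0 0; 0.1 -1 2 80 0 0 0; 0.1 -1 2 80 0 0 0", force=6)

```text
clock: 19.6
ee_pos: [0.4341, -0.1874, 0.1579]
tool_rot: [0.702, 0.712, 0.0, 0.001]
force: [-0.3, 0.3, 0.1]
width: 0.034
```

Run:
```python
from h import *
s=stat(); th=np.radians
g=C(s["ee_pos"]); print(g)
r=131.0+2 ; 
# grasp pt = TCP z+11; radius from pivot
v=np.array([g[0]-90,g[2]+11-162]); r=np.hypot(*v); a0=np.degrees(np.arctan2(v[1],v[0])); print(r,a0)
T=[]
for a in list(range(170,79,-10)): T.append((W(90+r*np.cos(th(a)),0,162-11+r*np.sin(th(a))),90.8)); 
rows(*T)
```

```text
t 19.6 chk [-39.7  -1.6 157.9] F [-0.29  0.29  0.05] w 0.034
[-39.73829051  -1.56304038 157.93379438]
129.92344487450336 176.9407678319738
[  1.6   1.8 -15.6] [ 0.001  0.001 -0.001]
[  1.5   7.7 -37.5] [ 0.001  0.001 -0.001]
[  1.5  17.3 -58. ] [ 0.001  0.001 -0.001]
[  1.5  30.3 -76.5] [ 0.001  0.001 -0.001]
[  1.5  46.3 -92.5] [ 0.001  0.001 -0.001]
[   1.5   64.9 -105.5] [ 0.001  0.001 -0.001]
[   1.5   85.4 -115. ] [ 0.001  0.001 -0.001]
[   1.6  107.3 -120.9] [ 0.001  0.001 -0.001]
[   1.6  129.9 -122.8] [ 0.001  0.001 -0.001]
[   1.6  152.5 -120.8] [ 0.001  0.001 -0.001]
```

Request:
step_arm(moves="0.1 1.5 -3 5 0 0 0; 0.1 1.5 -3 5 0 0 0; 0.1 1.5 -3 5 0 0 0; 0.1 1.5 -3 5 0 0 0")

```text
clock: 20.0
ee_pos: [0.43, -0.1864, 0.1519]
tool_rot: [0.702, 0.712, -0.001, 0.0]
force: [-5.8, -12.1, -0.2]
width: 0.016
```

Run:
```python
from h import *
s=stat(); th=np.radians
g=C(s["ee_pos"]); print(g)
v=np.array([g[0]-90,g[2]+11-162]); r=np.hypot(*v); a0=np.degrees(np.arctan2(v[1],v[0])); print(r,a0)
rows(*[(W(90+r*np.cos(th(a)),g[1],162-11+r*np.sin(th(a))),90.8) for a in range(172,79,-8)])
```

```text
t 20.0 chk [-43.8  -0.5 151.9] F [ -5.83 -12.07  -0.21] w 0.016
[-43.82165989  -0.4876933  151.85988574]
133.82442250797197 179.6318447562675
[ -0.    1.3 -17.8] [-0.001  0.001  0.   ]
[ -0.    5.1 -36. ] [-0.001  0.001  0.   ]
[ -0.1  11.5 -53.6] [-0.001  0.001  0.   ]
[ -0.1  20.2 -70.1] [-0.001  0.001  0.   ]
[ -0.1  31.2 -85.2] [-0.001  0.001  0.   ]
[ -0.1  44.2 -98.6] [-0.001  0.001  0.   ]
[  -0.2   58.8 -110.2] [-0.001  0.001  0.   ]
[  -0.2   75.  -119.5] [-0.001  0.001  0.   ]
[  -0.2   92.3 -126.5] [-0.001  0.001  0.   ]
[  -0.2  110.4 -131.1] [-0.001  0.001  0.   ]
[  -0.2  129.  -133. ] [-0.001  0.001  0.   ]
[  -0.2  147.6 -132.4] [-0.001  0.001  0.   ]
```

Request:
step_arm(moves="0.1 -1 -0.5 -4 0 0 0; 0.1 -1 0 -10 0 0 0; 0.1 -1 1.3 -18 0 0 0; 0.1 -1 3 -27 0 0 0; 0.1 -1 5 -36 0 0 0; 0.1 -1 8 -45 0 0 0; 0.1 -1 11.5 -54 0 0 0")

```text
clock: 20.7
ee_pos: [0.4426, -0.1866, 0.207]
tool_rot: [0.702, 0.712, 0.0, 0.0]
force: [1.3, -2.6, -1.3]
width: 0.0158
```

Run:
```python
from h import *
s=stat(); th=np.radians
g=C(s["ee_pos"]); print(g)
v=np.array([g[0]-90,g[2]+11-162]); r=np.hypot(*v); a0=np.degrees(np.arctan2(v[1],v[0])); print(r,a0)
rows(*[(W(90+133.8*np.cos(th(a)),g[1],162-11+133.8*np.sin(th(a))),90.8) for a in range(150,79,-6)])
```

```text
t 20.7 chk [-31.3  -0.8 207. ] F [ 1.32 -2.6  -1.27] w 0.0158
[-31.25455192  -0.82803853 207.0157882 ]
133.56809083094595 155.20454844022527
[ -0.    5.4 -10.9] [ 0.001  0.    -0.   ]
[  0.   13.  -22.6] [ 0.001  0.    -0.   ]
[  0.   21.8 -33.5] [ 0.001  0.    -0.   ]
[  0.   31.8 -43.4] [ 0.001  0.    -0.   ]
[  0.   42.6 -52.2] [ 0.001  0.    -0.   ]
[  0.   54.4 -59.8] [ 0.001  0.    -0.   ]
[  0.   66.9 -66.2] [ 0.001  0.    -0.   ]
[  0.   79.9 -71.2] [ 0.001  0.    -0.   ]
[  0.   93.5 -74.8] [ 0.001  0.    -0.   ]
[  0.  107.3 -77. ] [ 0.001  0.    -0.   ]
[  0.  121.3 -77.7] [ 0.001  0.    -0.   ]
[  0.  135.3 -77. ] [ 0.001  0.    -0.   ]
```

Request:
step_arm(moves="0.1 0 5.4 -11 0 0 0; 0.1 0 13 -22.6 0 0 0; 0.1 0 21.8 -33.5 0 0 0; 0.1 0 31.8 -43.4 0 0 0; 0.1 0 42.6 -52.2 0 0 0; 0.1 0 54.4 -59.8 0 0 0; 0.1 0 66.9 -66.2 0 0 0; 0.1 0 79.9 -71.2 0 0 0")

```text
clock: 21.5
ee_pos: [0.5231, -0.1853, 0.2777]
tool_rot: [0.702, 0.712, 0.0, -0.0]
force: [-0.2, 0.6, -1.7]
width: 0.0158
```

Run:
```python
from h import *
s=stat(); th=np.radians
g=C(s["ee_pos"])
v=np.array([g[0]-90,g[2]+11-162]); r=np.hypot(*v); a0=np.degrees(np.arctan2(v[1],v[0])); print(r,a0)
rows(*[(W(90+133.8*np.cos(th(a)),g[1],162-11+133.8*np.sin(th(a))),90.8) for a in (103,98,93,88,84,81.5)])
```

```text
t 21.5 chk [ 49.3  -0.7 277.7] F [-0.17  0.63 -1.65] w 0.0158
133.04066257007506 107.79651468411558
[ 0.  10.6 -3.7] [-0. -0. -0.]
[ 0.  22.  -5.8] [-0. -0. -0.]
[ 0.  33.7 -6.9] [-0. -0. -0.]
[ 0.  45.3 -7. ] [-0. -0. -0.]
[ 0.  54.6 -6.4] [-0. -0. -0.]
[ 0.  60.4 -5.7] [-0. -0. -0.]
```

Request:
step_arm(moves="0.1 0 10.6 -3.7 0 0 0; 0.1 0 22 -5.8 0 0 0; 0.1 0 33.7 -6.9 0 0 0; 0.1 0 45.3 -7 0 0 0; 0.1 0 54.6 -6.4 0 0 0; 0.1 0 60 -5.7 0 0 0; 0.1 0 60 -5.7 0 0 0")

```text
clock: 22.2
ee_pos: [0.5827, -0.1845, 0.2828]
tool_rot: [0.702, 0.712, 0.0, -0.0]
force: [-0.1, 4.9, 3.5]
width: 0.0161
```

Run:
```python
from h import *
s=stat(); g=C(s["ee_pos"]); v=np.array([g[0]-90,g[2]+11-162]); print(np.hypot(*v),np.degrees(np.arctan2(v[1],v[0])))
```

```text
t 22.2 chk [108.9  -0.7 282.8] F [-0.06  4.94  3.54] w 0.0161
133.15704891946433 81.85256110000175
```

Request:
step_arm(moves="0.3 0 0 0 0 0 0; 0.6 0 0 0 0 0 0; 0.6 0 0 0 0 0 0; 0.6 0 0 -30 0 0 0; 0.6 0 0 -70 0 0 0; 0.6 0 -40 -70 0 0 0; 0.6 0 -90 -70 0 0 0; 0.6 0 -109 -70 0 0 0")

```text
clock: 23.0
ee_pos: [0.4698, -0.186, 0.3528]
tool_rot: [0.702, 0.712, -0.0, -0.0]
force: [1.4, -0.7, -0.1]
width: 0.0545
```

Run:
```python
from h import *
s=stat(); rows((W(0,-8,216),90.8))
c=eyes.calibration("side"); si=eyes.camera("side"); a=proj(c,[W(112,0,291),W(-41,0,162),W(112,0,162+129)]); print(a.round(1).tolist())
g=si.max(2); u,v=a[0].round().astype(int)
print(g[v-8:v+9:2,u-12:u+13:2])
```

```text
t 23.0 chk [ -4.   -0.6 352.8] F [ 1.35 -0.74 -0.1 ] w 0.0545
[ -7.4   4.  136.8] [-0.     0.    -0.001]
[[360.1, 177.7], [323.4, 217.5], [360.1, 177.7]]
[[163 161 163 155 147 150 151 150 149 148 148 147 150]
 [165 162 163 154 150 151 131 121 146 149 148 146 148]
 [180 162 162 153 150 144  75  70 147 149 149 148 147]
 [162 162 164 155 150 142  65  70 146 150 150 145 147]
 [164 161 162 151 151 120  61  87 148 150 149 148 148]
 [163 161 159 153 151 111  59 118 149 149 148 147 146]
 [165 161 160 150 152 115  70 132 149 149 148 146 146]
 [164 161 161 152 151 139 144 149 150 149 148 146 142]
 [163 163 164 151 131 144 146 149 149 149 149 147 147]]
```

Request:
step_arm(moves="0 -7 4 40 0 0 0; 0 -7 4 90 0 0 0; 0 -7 4 125 0 0 0; 0 -7 4 137 0 0 0; 0 -7 4 137 0 0 0; 0 -7 4 137 0 0 0")

```text
clock: 23.65
ee_pos: [0.478, -0.1935, 0.2175]
tool_rot: [0.702, 0.712, 0.0, 0.001]
force: [-0.5, 0.1, -0.7]
width: 0.0094
```

```bash
cat >> h.py <<'E'
def flange(im,c,yg): # rotor flange centre in checker mm, guess y
    p=proj(c,[W(0,yg,103),W(26.5,yg,103),W(0,yg+26.5,103)]); r=np.linalg.norm(p[1:]-p[0],axis=1).mean()
    x,y=p[0].round().astype(int); x0,y0=x-60,y-60; g=cv2.resize(cv2.cvtColor(im[y0:y0+120,x0:x0+120],cv2.COLOR_BGR2GRAY),None,fx=4,fy=4,interpolation=cv2.INTER_CUBIC)
    h=cv2.HoughCircles(g,cv2.HOUGH_GRADIENT,1,20,param1=60,param2=12,minRadius=int(4*r*.94),maxRadius=int(4*r*1.06))
    for q in (h[0][:3] if h is not None else []):
        uv=(x0+(q[0]+.5)/4-.5,y0+(q[1]+.5)/4-.5); print("flange",np.round(uv,1),"r",round(q[2]/4,1),"exp",r.round(1),"chk",C(onz(c,uv,.102)).round(1))
E
python3 - <<'E'
from h import *
s=stat(); rows((W(0,60,216),90.8),(W(0,60,106),90.8))
c=eyes.calibration("wrist"); im=eyes.camera("wrist"); cv2.imwrite("pics/w9.png",im); flange(im,c,1)
E
```

```text
t 23.65 chk [  4.1  -8.3 217.5] F [-0.5   0.13 -0.7 ] w 0.0094
[68.3 -4.1  1.5] [ 0.002  0.001 -0.   ]
[ 68.4  -4.3 111.5] [ 0.002  0.001 -0.   ]
```

Run:
```python
from h import *
c=eyes.calibration("wrist"); im=cv2.imread("pics/w9.png")
p=proj(c,[W(0,1,103),W(0,-28.5,95),W(0,28.5,95)]); print(p.round(1).tolist())
r0=int(p[0,1]); 
for r in (r0-16,r0-8,r0-2): print(r, im[r,int(p[0,0])-45:int(p[0,0])+46].max(1).tolist())
```

```text
[[327.9, 188.4], [293.6, 186.2], [359.3, 186.1]]
172 [95, 96, 96, 96, 96, 95, 95, 96, 95, 92, 78, 64, 81, 93, 96, 95, 96, 95, 95, 93, 92, 93, 96, 96, 97, 99, 99, 99, 100, 100, 100, 100, 101, 101, 101, 101, 102, 103, 103, 103, 104, 104, 104, 105, 105, 104, 104, 105, 105, 105, 104, 104, 103, 102, 102, 101, 102, 101, 101, 100, 100, 100, 100, 100, 99, 100, 100, 99, 98, 98, 97, 96, 91, 92, 94, 93, 86, 67, 73, 91, 93, 92, 93, 93, 93, 93, 94, 94, 93, 94, 93]
180 [97, 96, 96, 97, 97, 97, 97, 96, 96, 96, 87, 64, 74, 92, 97, 95, 94, 94, 95, 95, 97, 97, 97, 97, 97, 98, 98, 98, 98, 98, 99, 98, 96, 94, 92, 94, 95, 95, 96, 95, 94, 94, 93, 92, 93, 95, 96, 95, 97, 95, 93, 93, 93, 94, 94, 94, 93, 92, 92, 95, 99, 101, 101, 100, 101, 101, 101, 100, 100, 100, 99, 100, 99, 98, 96, 96, 86, 67, 80, 94, 95, 94, 94, 94, 94, 94, 94, 94, 94, 94, 94]
186 [95, 95, 95, 95, 95, 96, 94, 95, 95, 95, 89, 69, 76, 92, 97, 95, 95, 96, 97, 97, 96, 96, 96, 97, 95, 96, 96, 97, 95, 93, 89, 88, 90, 89, 89, 98, 102, 101, 102, 103, 105, 106, 108, 108, 109, 109, 109, 108, 107, 107, 106, 106, 104, 104, 102, 101, 102, 104, 101, 93, 89, 89, 92, 97, 99, 100, 100, 99, 99, 100, 100, 99, 100, 98, 98, 97, 91, 80, 85, 93, 96, 95, 95, 95, 95, 95, 94, 95, 94, 95, 94]
```

```bash
sed -i '/^def flange/,$d' h.py
cat >> h.py <<'E'
def flange(im,c,yg,dbg=False): # flange (neutral grey) against bluish rail: extents -> checker mm
    p=proj(c,[W(0,yg,103),W(0,yg+26.5,103)]); r=np.linalg.norm(p[1]-p[0]); x,y=p[0].round().astype(int); k=int(r*1.5)
    d=im[y-k:y+k,x-k:x+k,0].astype(int)-im[y-k:y+k,x-k:x+k,2]; d=cv2.medianBlur(np.clip(d+50,0,255).astype(np.uint8),3).astype(int)-50
    if dbg: print(d[k-8,::2].tolist(), d[::2,k].tolist())
    m=(d<3).astype(np.uint8); L=cv2.connectedComponentsWithStats(m)[2]; i=1+np.argmax(L[1:,4]); b=L[i]
    print("box w,h",b[2:4],"exp",(2*r).round(),"left/right", x-k+b[0],x-k+b[0]+b[2],"top",y-k+b[1])
    u=x-k+b[0]+(b[2]-1)/2; v=y-k+b[1]+r-.5; print("flange",u,v,"chk",C(onz(c,(u,v),.102)).round(1))
E
python3 - <<'E'
from h import *
c=eyes.calibration("wrist"); im=cv2.imread("pics/w9.png"); flange(im,c,1,True)
E
```

```text
[10, 10, 11, 11, 10, 10, 8, 9, 9, 1, 0, 0, 0, 0, 0, 0, 0, 0, 0, 0, 0, 0, 0, -1, -1, 0, 0, 0, 0, 0, 0, 0, 0, 0, 0, 0, 0, 0, 1, 6, 10, 10, 10, 9, 9, 9, 10] [11, 11, 11, 10, 10, 10, 10, 10, 10, 5, 0, 0, 0, 0, 0, 0, 0, 0, 0, 0, -1, -1, -1, -1, 0, 0, 0, -1, -1, 0, 0, 0, 0, 0, 0, 0, 0, 1, 1, 1, 2, 3, 3, 2, 2, 2, 1]
box w,h [63 75] exp 63.0 left/right 297 360 top 160
flange 328.0 190.87766610649598 chk [  2.4   1.2 102. ]
```

Request:
step_arm(moves="0 35 -4 0 0 0 0; 0 68 -4 0 0 0 0; 0 68 -4 40 0 0 0; 0 68 -4 80 0 0 0; 0 68 -4 102 0 0 0; 0 68 -4 111 0 0 0; 0 68 -4 111 0 0 0; 0 68 -4 111 0 0 0")

```text
clock: 24.5
ee_pos: [0.4733, -0.1256, 0.1065]
tool_rot: [0.702, 0.712, 0.001, 0.001]
force: [-0.4, 0.2, 0.2]
width: 0.0011
```

Run:
```python
from h import *
s=stat(); rows((W(0,-20,107),90.8))
c=eyes.calibration("wrist"); im=eyes.camera("wrist"); cv2.imwrite("pics/w10.png",im); flange(im,c,1,True)
```

```text
t 24.5 chk [  0.4  59.7 106.5] F [-0.36  0.2   0.22] w 0.0011
[-79.7  -0.3  -0.4] [ 0.002  0.001 -0.001]
[22, 22, 22, 23, 23, 23, 19, 15, 15, 15, 15, 15, 15, 8, 2, 0, 0, 0, 0, 0, 0, 0, 0, 0, 0, 0, 0, 0, 1, 0, 0, 0, 0, 0, 0, 0, 0, 0, 0, 0, 0, 0, 0, 0, 0, 0, 1, 3, 4, 4, 4, 4, 5, 4, 4, 4, 4, 4, 4, 4, 4, 4, 4, 4, 4, 4, 4, 4, 4, 4, 4, 4, 4, 4] [20, 20, 20, 19, 20, 19, 20, 20, 15, 10, 10, 10, 10, 6, 0, 0, 0, 1, 0, 0, 0, 0, 0, 0, 0, 0, 0, 0, 0, 0, 0, 0, 0, 0, -1, 0, 0, 0, 0, 0, 0, 0, 0, 0, 1, 5, 5, 5, 5, 6, 6, 4, -4, -8, -14, -19, -21, -22, -22, -18, -3, 13, 16, 19, 19, 20, 21, 22, 22, 21, 20, 20, 18, 13]
box w,h [96 63] exp 100.0 left/right 159 255 top 199
flange 206.5 248.45797321709838 chk [  1.9   1.2 102. ]
```

Request:
step_arm(moves="0 -6 0 0 0 0 0; 0 -12 0 0 0 0 0; 0 -17 0 0 0 0 0; 0 -21 0 0 0 0 0; 0 -25 0 0 0 0 0; 0 -29 0 0 0 0 0; 0 -33 0 0 0 0 0; 0 -37 0 0 0 0 0")

```text
clock: 25.35
ee_pos: [0.4726, -0.1624, 0.1049]
tool_rot: [0.702, 0.712, 0.0, -0.0]
force: [-0.4, 1.2, 0.7]
width: 0.0002
```

Run:
```python
from h import *
s=stat(); y=C(s["ee_pos"])[1]; rows((W(0,y-40,107),90.8))
c=eyes.calibration("wrist"); im=eyes.camera("wrist"); cv2.imwrite("pics/w11.png",im); flange(im,c,y-36)
```

```text
t 25.35 chk [ -0.8  22.9 104.9] F [-0.41  1.24  0.67] w 0.0002
[-40.    0.9  -2.1] [-0.    -0.    -0.001]
box w,h [88 53] exp 101.0 left/right 208 296 top 205
flange 251.5 254.96084398793627 chk [  3.6 -11.4 102. ]
```

Request:
step_arm(moves="0 -4.5 0.8 -1.5 0 0 0; 0 -9 0.8 -1.5 0 0 0; 0 -13.5 0.8 -1.5 0 0 0; 0 -18 0.8 -1.5 0 0 0; 0 -22.5 0.8 -1.5 0 0 0; 0 -27 0.8 -1.5 0 0 0; 0 -31.5 0.8 -1.5 0 0 0; 0 -36 0.8 -1.5 0 0 0")

```text
clock: 26.2
ee_pos: [0.4739, -0.1985, 0.1064]
tool_rot: [0.702, 0.712, -0.0, -0.0]
force: [0.7, 1.7, 0.5]
width: 0.0007
```

```bash
sed -i 's|u=x-k+b\[0\]+(b\[2\]-1)/2;|u=x-k+b[0]+r-.5;|' h.py
python3 - <<'E'
from h import *
s=stat(); y=C(s["ee_pos"])[1]; rows((W(0,-37,107),90.8))
c=eyes.calibration("wrist"); im=eyes.camera("wrist"); cv2.imwrite("pics/w12.png",im); flange(im,c,y-31)
print(proj(c,[W(0,-28.5,95),W(0,-95,105),W(0,-95,95)]).round(1).tolist())
E
```

```text
t 26.2 chk [ -0.  -13.2 106.4] F [0.7  1.68 0.47] w 0.0007
[-23.8   0.   -0.6] [-0.    -0.    -0.001]
box w,h [87 53] exp 100.0 left/right 210 297 top 204
flange 259.61404184047194 253.61404184047194 chk [  4.4 -43.5 102. ]
[[288.5, 240.9], [160.3, 248.2], [168.4, 240.8]]
```

Request:
step_arm(moves="0 -4 0 0 0 0 0; 0 -8 0 0 0 0 0; 0 -12 0 0 0 0 0; 0 -15 0 0 0 0 0; 0 -18 0 0 0 0 0; 0 -20 0 0 0 0 0; 0 -21 0 0 0 0 0; 0 -21 0 0 0 0 0")

```text
clock: 27.05
ee_pos: [0.4743, -0.2193, 0.1064]
tool_rot: [0.702, 0.712, -0.0, 0.0]
force: [-0.6, 0.4, 0.7]
width: 0.0006
```

Run:
```python
from h import *
s=stat(); y=C(s["ee_pos"])[1]
c=eyes.calibration("wrist"); im=eyes.camera("wrist"); cv2.imwrite("pics/w13.png",im); flange(im,c,y-31,True)
print(proj(c,[W(0,-95,105),W(0,-95,95),W(0,-95,103)]).round(1).tolist())
```

```text
t 27.05 chk [ -0.  -34.  106.4] F [-0.6   0.42  0.69] w 0.0006
[-3, 8, 13, 18, 19, 19, 17, 15, 11, 7, 7, 9, 14, 11, 3, 0, 0, 0, 0, 0, 2, 4, 4, 4, 4, 3, 4, 4, 3, 4, 4, 4, 4, 3, 3, 4, 3, 3, 3, 3, 3, 3, 3, 3, 3, 4, 4, 3, 4, 4, 3, 4, 4, 4, 3, 3, 3, 4, 3, 4, 4, 10, 13, 12, 2, 2, 2, 7, 4, 2, 2, 7, 13, 13, 5] [17, 16, 16, 16, 17, 17, 17, 17, 15, 9, 8, 8, 7, 7, 7, 6, 0, 0, 0, 0, 0, 0, 0, 0, 0, 0, 0, 0, 0, 0, 0, 3, 4, 4, 3, 3, 3, 4, 3, 4, 4, 3, 3, 3, 4, 5, 4, 4, 4, 4, 4, 4, 5, 4, 4, 4, 4, 4, 4, 4, 4, 4, 5, 4, 4, 4, 4, 4, 4, 4, 4, 4, 4, 4, 5]
box w,h [87 53] exp 100.0 left/right 210 297 top 204
flange 259.6117085154845 253.6117085154845 chk [  4.4 -64.3 102. ]
[[199.7, 248.2], [205.8, 240.8], [201.0, 246.7]]
```

Request:
step_arm(moves="0 -1 0 0 0 0 0; 0 -2 0 0 0 0 0; 0 -3 0 0 0 0 0; 0 -3 0 0 0 0 0")

```text
clock: 27.5
ee_pos: [0.4743, -0.2222, 0.1064]
tool_rot: [0.702, 0.712, -0.0, 0.0]
force: [0.2, 0.4, -0.8]
width: 0.0002
```

Request:
step_arm(moves="0 -0.5 0 0 0 0 0; 0 -0.5 0 0 0 0 0")

```text
clock: 27.7
ee_pos: [0.4743, -0.2227, 0.1064]
tool_rot: [0.702, 0.712, -0.0, 0.0]
force: [-0.6, -0.2, 0.6]
width: 0.0004
```

Run:
```python
from h import *
s=stat(); y=C(s["ee_pos"])[1]
c=eyes.calibration("wrist"); im=eyes.camera("wrist"); flange(im,c,y-31)
print(proj(c,[W(0,-95,103)]).round(1).tolist())
print(im[225:245:6,185:225,:].max(2).tolist())
```

```text
t 27.7 chk [ -0.  -37.4 106.4] F [-0.63 -0.22  0.57] w 0.0004
box w,h [87 54] exp 100.0 left/right 210 297 top 204
flange 259.61338639112756 253.6133863911276 chk [  4.4 -67.7 102. ]
[[207.4, 246.7]]
[[185, 186, 186, 180, 148, 117, 111, 111, 112, 110, 102, 91, 88, 86, 88, 87, 87, 85, 81, 73, 64, 61, 60, 60, 60, 66, 85, 90, 92, 90, 91, 92, 92, 92, 91, 91, 91, 93, 92, 93], [183, 183, 184, 184, 174, 135, 111, 110, 112, 112, 110, 96, 88, 87, 87, 87, 87, 86, 83, 78, 70, 62, 61, 61, 60, 62, 76, 89, 93, 93, 92, 91, 92, 92, 94, 94, 94, 95, 94, 94], [184, 183, 183, 184, 180, 165, 154, 160, 164, 166, 163, 154, 144, 140, 140, 140, 140, 139, 134, 127, 109, 78, 62, 60, 61, 80, 122, 144, 147, 149, 150, 149, 140, 138, 132, 106, 94, 89, 71, 40], [184, 184, 184, 185, 185, 177, 147, 140, 149, 152, 152, 149, 136, 130, 128, 128, 128, 129, 127, 120, 109, 84, 64, 59, 67, 83, 90, 90, 91, 91, 91, 93, 92, 85, 61, 35, 20, 18, 19, 19]]
```

Request:
step_arm(moves="0 -0.5 0 0 0 0 0; 0 -0.5 0 0 0 0 0")

```text
clock: 27.95
ee_pos: [0.4743, -0.2232, 0.1064]
tool_rot: [0.702, 0.712, 0.0, 0.0]
force: [0.5, 0.2, -0.0]
width: 0.0006
```

Request:
step_arm(moves="0 -0.5 0 0 0 0 0; 0 -0.5 0 0 0 0 0")

```text
clock: 28.15
ee_pos: [0.4743, -0.2237, 0.1064]
tool_rot: [0.702, 0.712, -0.0, -0.0]
force: [0.2, 1.8, 0.1]
width: 0.0006
```

Run:
```python
from h import *
s=stat(); y=C(s["ee_pos"])[1]
c=eyes.calibration("wrist"); im=eyes.camera("wrist"); flange(im,c,y-31)
print(im[225:245:6,195:225,:].max(2).tolist())
```

```text
t 28.15 chk [-1.000e-01 -3.840e+01  1.064e+02] F [0.24 1.82 0.09] w 0.0006
box w,h [43 91] exp 100.0 left/right 183 226 top 172
flange 232.61319841831315 221.61319841831315 chk [-13.7 -81.9 102. ]
[[89, 88, 87, 89, 88, 88, 87, 86, 87, 84, 79, 72, 63, 61, 60, 60, 60, 70, 85, 91, 91, 92, 91, 91, 91, 91, 91, 93, 92, 93], [88, 88, 87, 88, 87, 87, 87, 88, 87, 86, 82, 78, 68, 61, 61, 60, 59, 66, 83, 92, 92, 91, 91, 92, 93, 94, 94, 94, 94, 94], [149, 142, 141, 141, 140, 141, 141, 140, 140, 139, 134, 125, 106, 76, 60, 77, 120, 144, 150, 150, 150, 148, 140, 138, 138, 141, 143, 109, 72, 41], [135, 130, 129, 129, 128, 128, 129, 128, 129, 128, 127, 120, 107, 81, 63, 65, 84, 90, 90, 90, 91, 93, 92, 84, 62, 34, 20, 18, 19, 19]]
```

Request:
step_arm(moves="0 -0.5 0 0 0 0 0; 0 -0.5 0 0 0 0 0")

```text
clock: 28.4
ee_pos: [0.4743, -0.2241, 0.1064]
tool_rot: [0.702, 0.712, 0.0, -0.0]
force: [-0.5, 2.8, 1.3]
width: 0.0007
```

The push force has risen from 0 to 1.8 to 2.8 N, so the rotor touches the stop. I'll back off and look.

Request:
step_arm(moves="0 5 0 0 0 0 0; 0 15 0 0 0 0 0; 0 20 0 -20 0 0 0; 0 20 0 -60 0 0 0; 0 20 0 -105 0 0 0; 0 -15 0 -110 0 0 0; 0 -15 0 -110 0 0 0; 0 -15 0 -110 0 0 0")

```text
clock: 29.2
ee_pos: [0.4743, -0.2388, 0.2163]
tool_rot: [0.703, 0.712, 0.0, -0.0]
force: [0.3, 0.6, -1.1]
width: 0.0005
```

Run:
```python
from h import *
s=stat(); rows((W(0,40,330),90.8),(W(0,40,280),90.8))
c=eyes.calibration("wrist"); im=eyes.camera("wrist"); flange(im,c,-67,True)
p=proj(c,[W(0,-68,103),W(0,-95,105),W(-15,-68,95),W(15,-68,95)]); print(p.round(1).tolist())
x,y=map(int,p[0]); a=cv2.resize(im[max(y-60,0):y+60,x-80:x+80],None,fx=4,fy=4,interpolation=cv2.INTER_CUBIC)
cv2.imwrite("pics/end_w.png",a)
```

```text
t 29.2 chk [ -0.3 -53.5 216.3] F [ 0.3   0.63 -1.11] w 0.0005
[ 9.350e+01  1.000e-01 -1.137e+02] [-0.    -0.    -0.001]
[ 93.5   0.1 -63.7] [-0.    -0.    -0.001]
[-4, -3, 18, 20, 20, 20, 15, 8, 1, 0, 0, 0, 0, 0, 0, 0, 0, 0, 0, 0, 0, 0, 0, 0, 0, 0, 0, 0, 0, 0, 0, 0, 0, 0, 0, 0, 2, 10, 10, 10, 10, 10, 10, 10, 10, 9, 8] [13, 12, 11, 10, 10, 10, 10, 9, 9, 9, 4, 0, 0, 0, 0, 0, -1, 0, 0, 0, 0, -1, -1, 0, 0, 0, 0, 0, 0, 0, 0, 0, 0, 0, 3, 11, 13, 13, 13, 13, 13, 13, 13, 5, 4, 3, 3]
box w,h [62 73] exp 63.0 left/right 268 330 top 168
flange 298.91233604128047 198.91233604128044 chk [  4.3 -68.6 102. ]
[[299.5, 194.3], [267.1, 195.0], [299.7, 175.0], [300.2, 208.5]]
```

Request:
step_arm(moves="0 0 0 -50 0 0 0; 0 0 0 -100 0 0 0; 0 0 0 -115 0 0 0; 0 45 0 -115 0 0 0; 0 90 0 -115 0 0 0; 0 140 -10 -115 0 0 0; 0 190 -20 -115 0 0 0; 0 190 -20 -115 0 0 0")

```text
clock: 30.05
ee_pos: [0.4501, -0.0449, 0.3301]
tool_rot: [0.701, 0.713, -0.0, -0.001]
force: [-0.4, -0.2, -0.8]
width: 0.0002
```

Run:
```python
from h import *
s=stat(); t=eyes.camera("top"); si=eyes.camera("side"); a=cv2.imread("pics/end_w.png")
k=lambda i,r:cv2.resize(i,r,interpolation=cv2.INTER_CUBIC)
top=np.hstack([k(t[140:250,300:400],(400,300)),k(si[160:250,290:410],(400,300))]); 
cv2.imwrite("pics/end.png",np.vstack([top,np.hstack([k(a,(400,300)),k(t[:,250:560],(400,300))])]))
```

```text
t 30.05 chk [-21.8 140.7 330.1] F [-0.41 -0.21 -0.83] w 0.0002
```

View pics/end.png

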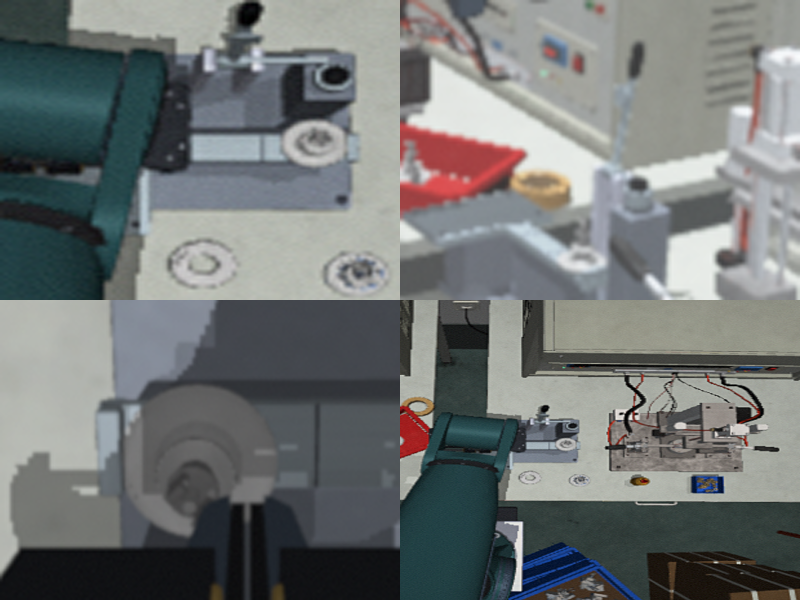

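The arm is up on its stop (top right). The rotor stands upright against the end stop, centred to about 4 mm, with bystanders in place and the robot clear. Handing in.

```bash
python3 -c "
from h import *
stat(); print(bot.close_job())"
```

```text
t 30.15 chk [-20.5 137.5 330.6] F [-0.18 -0.17  0.97] w 0.0008
the job is handed in; nothing more can be done
None
```

The check is done and the job was handed in at 30.2 s of the 72 s allowed; the hand-in reports no verdict.

**What I did:**
- **To the seat:** I pushed the rotor low down by its flange onto the rail. It stood about 1–2 mm past the midpoint of the scribed lines, towards the table.
- **Drop:** I pressed the button about 5 mm with shut fingers. The arm fell level, and its grip lay where the wrist camera should see it with the arm resting on the rotor.
- **Lift:** I took the arm by its grip, lifted it past upright and let it lean on its stop. The rotor stayed at the seat, about 1 mm off along the rail.
- **To the end stop:** I pushed the rotor on until the push force rose from 0 to 2.8 N, then backed away.

**Last checks:**
- **Rotor:** it measured 68.6 mm past the seat, where 68 mm means touching the stop, and it looked upright.
- **Across the rail:** it sits about 3–4 mm off centre, away from the robot, within the 10 mm limit. The top view seemed to show a smaller offset.
- **Everything else:** the arm is up, the robot touches nothing, and the bystanders look unmoved; I checked them by eye, not by measurement.

**Not as expected:**
- **Grip side load:** the first grip on the drop arm showed about 12 N sideways, which shifting the tool 1 mm largely relieved.
- **Flange measurement:** one flange reading near the stop locked onto the wrong patch and was discarded.
- **Contact forces:** the arm's force on the rotor and the fingers' force on it could not be read directly. The wrist force stayed below 3 N in every reading taken while pushing.

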